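Load a battery pack into the shuttered charging dock

ROBOT

A 6-joint arm with a two-finger parallel gripper is mounted at the origin on the work surface. World frame = base frame: x ahead of the robot, y to its left, z up, the work surface at z = 0. Lengths are in m, angles in rad, forces in N, time in s.
With the tool pointing down it reaches from about 0.375 to 0.975 m from the base axis. Payload 3.8 kg.
Tool frame: the origin (TCP) lies at the very end of the fingers, on their centre line; the grasp point (between the pads) lies 19 mm behind it; y points along the fingers, z is the direction in which the jaws open and shut, and the axes are right-handed (so a half turn about y gives the same grasp; the last joint's range is limited). The gripper opens to 85 mm and grips with 20 to 120 N. Pads are 22 mm wide; open, the fingers measure 114 mm over their backs; the gripper's body (76 mm by 85 mm) begins 54 mm behind the grasp point. The pads swing forward as they close: fully open they stand 13 mm farther back than shut.
Start: joints at [-1.357, 0.264, 1.604, -0, 1.274, -0.037], TCP at [0.168, -0.654, 0.231] pointing down, gripper open.
Joint ranges: [-2.63, 2.63], [-0.94, 2.18], [0.31, 2.57], [-1.31, 4.45], [0, 2.66], [-2.55, 2.55]. Speed limits (rad/s): [2.57, 2.57, 3.14, 3.14, 3.14, 3.14].

INTERFACE

Orientations are given as a 3x3 rotation matrix whose columns are the frame's x, y, z axes.
In Python, from bench import r gives the robot as it stands. The module is installed in compiled form; this text tells all that it offers.
- The arm moves only by the tool send_rows, never from a script. Its argument "deltas" is a list of rows, each a list of 6 numbers: the shift along the tool's x, y, z in units of 100 mm (1.0 is 100 mm), then the turn, a rotation vector about the tool's x, y, z in units of 0.5 rad (1.0 is 0.5 rad). A call has 1 to 12 rows; each row is the pose to reach, as a shift and turn from the pose commanded when the call began, along the tool's axes at that moment; what a row does not reach only later rows make up. A row lasts 1/8 s, in which the tool goes at most 62.5 mm and 10.7 degrees, less where a joint would pass 70% of its speed; a pose out of reach is approached as far as the arm can. A call with a number of a shift or a turn outside -1 to 1 is refused whole. A call with a gripper value outside its range is refused whole. "claw" is the closure, from 0 (fully open) to 1 (shut), set as the call begins (left out, the last holds). The fingers move at their own pace and stop on an object; "force" is the grip in N (left out, the last holds). Time passes only in rows, so rows that repeat a pose let the fingers close. It gives the time, the measured TCP pose, the force and the opening at its end, in the units of the state.
- r.get_obs(): the state, without advancing time (a new reading comes with each control period).
- r.read_camera(name): name is "side" or "top"; returns the picture (384x512x3 uint8, blue, green, red); there is no depth.
- r.camera_model(name): a dict with "vfov" (degrees; the focal length in pixels is half the picture's height over the tangent of half this angle, whatever the lens; pixels are square), "cx", "cy" (the principal point, pixels), "D" ([k1, k2, p1, p2, k3] as OpenCV has them; the pictures are not rectified), "R" (3x3) and "t" (3): a world point X has camera coordinates R X + t. Camera axes: x right, y down, z forward; pixel columns grow to the right and rows downward; lengths in m; the calibration is good to about 2 mm. A picture is of the moment at which its call begins. camera_model takes no time and is no camera call.
- r.job_done(): hands the job in, once; it reports no verdict.
The state is a dict: "t": time; "q": joint angles; "joint_velocities": joint speeds; "joint_efforts": joint torques, N m; "tool_pos": TCP position; "tool_rot": TCP orientation; "contact_force": force on the tool from outside, world axes, zero at the start; "moment": the same for the moment, N m; "width": finger opening in m.
Only numpy, scipy, OpenCV 4.12 (cv2) and the standard library are available. Lean on these libraries where they do the work, as an engineer would, in place of code of your own. Each camera call takes 0.05 s, during which the arm holds its last target.

TASK

Open the charging dock on the repair table: lay the closed fingertips on its flat shutter, press down gently and drag it back by friction, towards the front of the dock, until it is fully open. Then take the tall square battery pack, lower it upright into the dock's square well until it rests on the bottom, and let go of it only there. Do not press hard on the thin shutter, and leave the other things on the table where they are.

Things in the scene. Friction and masses are not known exactly. Their poses are not given: they have to be found in the camera images.
- well (a point): Centre of the well's mouth, on the deck of the fixed white charging dock, 50 mm above the table. x points to the dock's rear, -x to its front (within 20 degrees of towards the robot), z up. The well is 41 x 41 mm, sides along x and y, 35 mm deep (flat bottom 15 mm above the table), mouth chamfered 2 mm. Deck: x = -140 to +100 mm, 150 mm wide (y).
- hood (a point): Middle of the upper front edge of the dock's fixed hood, 89 mm above the table, axes as the well's. The hood covers the dock's rear from here (34 mm behind the well's centre) to 66 mm further back, over the full width; the shutter runs under it. Beside the hood there is room only to hold the pack by the two faces that look along the dock's y.
- shutter (a joint): How far the shutter is open, m: 0 closed, 0.074 fully open at its stop, sliding along the dock's -x. A smooth flat grey plastic plate without a grip, 82 mm long (x), 126 wide (y), 4 thick; closed it covers x = -36 to +46 mm from the well's centre. It takes about 4 N to slide and stays where left. Some 10 to 14 N of pressure drags it without slipping; it cracks above 17 N.
- press_point (a point): Point on the dock, 5 mm in front of the well's centre, where the top of the closed shutter should be: 67 mm above the table. But the shutter floats on a sagged sprung frame: its true top here is up to 7 mm higher or lower, and its slope differs too, from rising 5 degrees to falling 2 towards the front: not measured; find it by feel. It yields about 1 mm for each 6 N of pressure, 6 mm at most.
- pack_mid (a point): Centre (half-way up) of the tall square battery pack: black block with a grey band, 36 x 36 mm and 90 mm tall, standing upright and loose on the table, 175 to 325 g; x and y along its sides, z up. All four sides are alike. When seated in the well its centre is 10 mm above the deck (60 mm above the table).
- round_cell: Bystander: round battery cell, 50 mm diameter, 75 mm tall, standing loose; origin at the centre of its underside.
- flat_pack: Bystander: low oblong battery pack, 26 (x) x 68 (y) x 50 mm tall, standing loose; origin at the centre of its underside.
- driver: Bystander: loose screwdriver lying on the table, about 200 mm long along its x axis.
Not all that is in view belongs to the job. What is shaped like the part that bears pack_mid but orange is not meant.

How it is judged:
On the way:
1. the shutter is dragged open, at least 66 of its 74 mm (value of joint shutter above 0.066 m), for 0.2 s.
At the end, for the whole second after the job is handed in: The shutter is open by at least 64 mm; the tall square pack stands upright (within 7 degrees) in the well, resting on its bottom (within 4 mm), and is released and at rest (value of joint shutter above 0.064 m and horizontal distance between pack_mid and well below 0.007 m and z of pack_mid in the frame of well below 0.014 m and angle between pack_mid's own z axis and vertical below 0.12 rad and linear speed of pack below 0.02 m/s); the robot touches nothing.
It fails at once if the shutter is loaded with more than 17.5 N and cracks (contact force between shutter and the fingers above 17.5 N or contact force between shutter and the arm above 17.5 N or contact force between shutter and pack above 17.5 N).
It fails at once if the pack is let go above the well, more than 15 mm from its bottom (horizontal distance between pack_mid and well below 0.05 m and z of pack_mid in the frame of well above 0.025 m and contact force between the fingers and pack below 0.05 N).
It fails at once if another thing on the table is moved by more than 30 mm (distance of any of round_cell, flat_pack, driver, dish, tape from where it was at the start of the episode above 0.03 m).
It also fails if it takes over 67 s, if anything falls off the work surface, if the arm or the gripper's body presses on something with over 40 N, if the wrist force passes 120 N, or if a joint passes its speed limit or range.

## Working session

There is one attempt and no reset: what is moved stays moved. The work goes in short steps, Python scripts to look and compute and a tool call to move; the robot and the scene stay as the last step left them, time stands still between calls to the robot, and variables do not carry over. Pictures are saved under pics/ and viewed, and the job is handed in when it is done.

Besides the shell and the picture viewer there is one more tool, called after "Request:" by a JSON object that holds its "method" and its "body", one argument or row to a line. send_rows: Moves the arm, as the interface text tells. Its arguments: {"type":"object","properties":{"deltas":{"type":"array","items":{"type":"array","items":{"type":"number","minimum":-1,"maximum":1}}},"claw":{"type":"number"},"force":{"type":"number"}},"required":["deltas"]}

```bash
mkdir -p pics; ls
python3 - <<'E'
from bench import r
import cv2
for n in("side","top"):
    cv2.imwrite(f"pics/{n}0.png",r.read_camera(n)); print(n,r.camera_model(n))
o=r.get_obs()
print({k:o[k] for k in("t","tool_pos","tool_rot","contact_force","width")})
E
```

```text
pics
side {'vfov': 49.61714554365692, 'cx': 257.35728312506376, 'cy': 186.08980036622935, 'D': array([-0.12530926,  0.        ,  0.        ,  0.        ,  0.        ]), 'R': array([[ 0.98999105, -0.14061196,  0.01208325],
       [-0.07267133, -0.58129297, -0.8104427 ],
       [ 0.12098184,  0.80145291, -0.58569329]]), 't': array([-0.54769753,  0.11646249,  1.0264738 ])}
top {'vfov': 53.882261867670934, 'cx': 253.12075086443483, 'cy': 186.83854757950047, 'D': array([0.02445656, 0.        , 0.        , 0.        , 0.        ]), 'R': array([[ 0.01798665, -0.99983748,  0.00121999],
       [-0.98393084, -0.01791726, -0.17764874],
       [ 0.17764173,  0.00199492, -0.9840932 ]]), 't': array([-0.00466582,  0.58681617,  0.87926985])}
{'t': 0.1, 'tool_pos': array([ 0.16736426, -0.65323909,  0.23006124]), 'tool_rot': array([[-9.68724028e-01, -4.52001688e-04,  2.48140189e-01],
       [-2.48140594e-01,  2.00091516e-03, -9.68721963e-01],
       [-5.86435031e-05, -9.99997896e-01, -2.05049456e-03]]), 'contact_force': array([-0.19883104,  0.26320581,  0.11972756]), 'width': 0.08511228979548387}
```

View pics/side0.png

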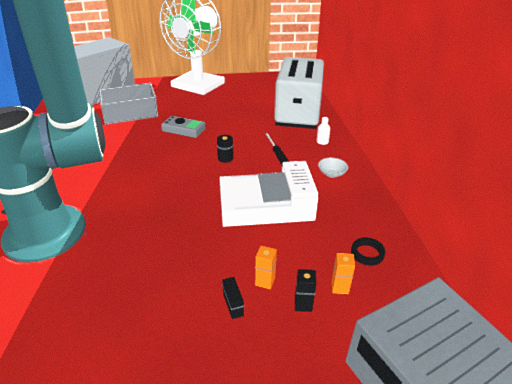

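View pics/top0.png

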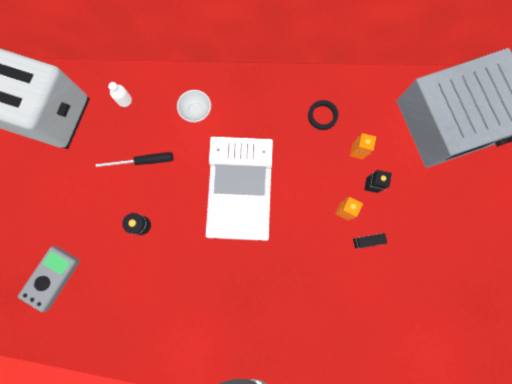

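The side view shows the candidates: a tall black block with a grey band at (306,290), two orange look-alikes at (265,268) and (343,273), and the low black flat_pack at (233,297). In the top view they are at (380,180), (349,208), (364,146) and (370,241). The tall black one fits the description. The dock is at (240,188) in the top view, with its hood up-image, towards +x. I'll confirm with enlarged crops.

Run:
```python
import cv2,numpy as np
s=cv2.imread("pics/side0.png");t=cv2.imread("pics/top0.png")
a=cv2.resize(t[125:250,195:275],None,fx=4.8,fy=4.8,interpolation=cv2.INTER_CUBIC)
b=cv2.resize(t[125:255,330:400],None,fx=4.6,fy=4.6,interpolation=cv2.INTER_CUBIC)
h=600;a=cv2.resize(a,(384,600));b=cv2.resize(b,(323,600))
cv2.imwrite("pics/crop_top.png",np.hstack([a,b]))
c=cv2.resize(s[155:320,210:365],None,fx=3.6,fy=3.6,interpolation=cv2.INTER_CUBIC)
cv2.imwrite("pics/crop_side.png",c)
```

```text
(no output)
```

View pics/crop_top.png

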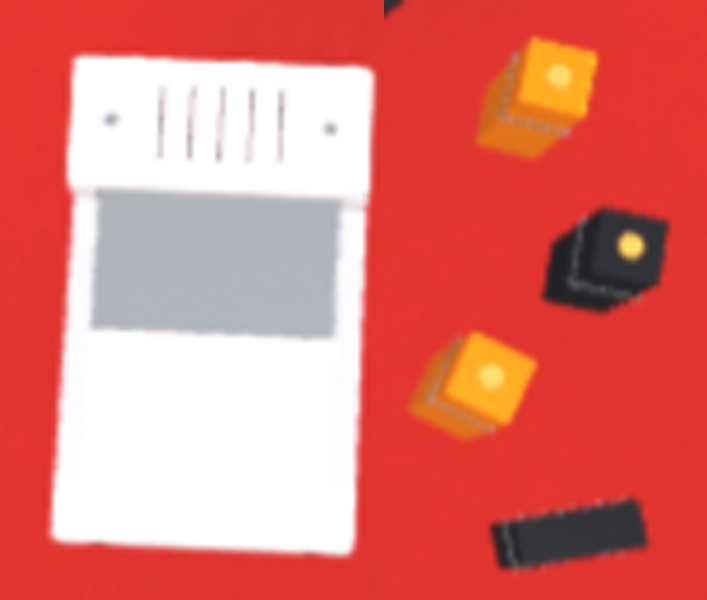

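View pics/crop_side.png

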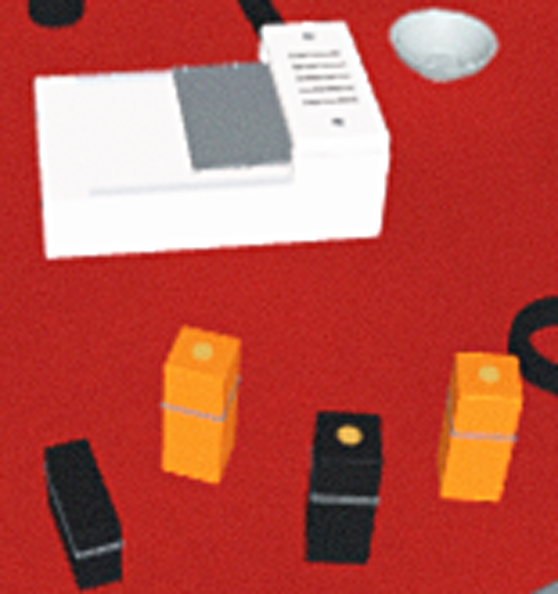

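Confirmed: the tall black block with the grey band and gold contact is the pack. Next I'll measure the dock and the pack.

```bash
cat > h.py <<'E'
import cv2,numpy as np
from bench import r
def K(n):
    m=r.camera_model(n); f=192/np.tan(np.radians(m["vfov"]/2))
    return np.array([[f,0,m["cx"]],[0,f,m["cy"]],[0,0,1]]),m["D"],m["R"],m["t"]
def ray(n,uv):
    k,D,R,t=K(n); p=cv2.undistortPoints(np.float64(uv).reshape(-1,1,2),k,D)[:,0]
    d=np.c_[p,np.ones(len(p))]@R; return -R.T@t,d
def onz(n,uv,z):
    C,d=ray(n,uv); return C+d*((z-C[2])/d[:,2])[:,None]
def proj(n,X):
    k,D,R,t=K(n); return cv2.projectPoints(np.float64(X).reshape(-1,1,3),cv2.Rodrigues(R)[0],t,k,D)[0][:,0]
E
python3 - <<'E'
from h import *
t=cv2.imread("pics/top0.png");s=cv2.imread("pics/side0.png")
for n in("top","side"): print(n,(lambda k:-k[2].T@k[3])(K(n)))
def biggest(m):
    c=max(cv2.findContours(m,cv2.RETR_EXTERNAL,cv2.CHAIN_APPROX_NONE)[0],key=cv2.contourArea);return c
# dock in top: non-red
hs=cv2.cvtColor(t,cv2.COLOR_BGR2HSV)
m=(hs[...,1]<110).astype(np.uint8)*255; roi=np.zeros_like(m);roi[128:250,195:282]=1;m*=roi
c=biggest(m);c=cv2.convexHull(c)
print("dock hull",cv2.approxPolyDP(c,2,True)[:,0].tolist())
g=((t[...,2]<205)&(hs[...,1]<60)&(roi>0)).astype(np.uint8)*255
c=biggest(g);print("grey",cv2.approxPolyDP(cv2.convexHull(c),2,True)[:,0].tolist(), cv2.minAreaRect(c))
# pack: black region
m=((hs[...,2]<90)).astype(np.uint8)*255;roi[:]=0;roi[165:200,360:398]=1;m*=roi
m=cv2.morphologyEx(m,cv2.MORPH_CLOSE,np.ones((3,3)));c=biggest(m);print("pack top hull",cv2.approxPolyDP(cv2.convexHull(c),1.2,True)[:,0].tolist())
g=((hs[...,0]>15)&(hs[...,0]<35)&(hs[...,1]>80)&(hs[...,2]>120)).astype(np.uint8)*roi
M=cv2.moments(g,True);u=(M['m10']/M['m00'],M['m01']/M['m00']);print("dot top",u,onz("top",u,.09))
hs=cv2.cvtColor(s,cv2.COLOR_BGR2HSV);roi[:]=0;roi[260:320,290:322]=1
g=((hs[...,0]>12)&(hs[...,0]<35)&(hs[...,1]>80)&(hs[...,2]>100)).astype(np.uint8)*roi
M=cv2.moments(g,True);u=(M['m10']/M['m00'],M['m01']/M['m00']);print("dot side",u,onz("side",u,.09))
m=((hs[...,2]<90)).astype(np.uint8)*255*roi
m=cv2.morphologyEx(m,cv2.MORPH_CLOSE,np.ones((3,3)));c=biggest(m);print("pack side hull",cv2.approxPolyDP(cv2.convexHull(c),1.2,True)[:,0].tolist())
z=cv2.resize(t[130:250,200:280],None,fx=6.6,fy=6.6,interpolation=cv2.INTER_NEAREST)[:,:528]
z=cv2.resize(t[130:205,200:280],None,fx=8,fy=8,interpolation=cv2.INTER_NEAREST);
z=cv2.convertScaleAbs(z,alpha=1.0);lut=np.clip((np.arange(256)-140)*2.2,0,255).astype(np.uint8)
cv2.imwrite("pics/dockz.png",lut[z])
z=cv2.resize(s[155:230,212:324],None,fx=7,fy=7,interpolation=cv2.INTER_NEAREST);cv2.imwrite("pics/dockzs.png",lut[z])
E
```

```text
top [0.42127543 0.004095   0.96953634]
side [ 0.42649444 -0.83198441  0.70220296]
dock hull [[271, 139], [268, 239], [206, 237], [210, 137]]
grey [[215, 165], [265, 167], [263, 194], [214, 192]] ((239.43194580078125, 179.4969024658203), (50.402503967285156, 28.74304962158203), 2.6025619506835938)
pack top hull [[390, 173], [388, 186], [378, 191], [365, 189], [367, 178], [376, 171]]
dot top (383.17857142857144, 177.60714285714286) [[ 0.60788851 -0.30196074  0.09      ]]
dot side (306.6333333333333, 275.43333333333334) [[ 0.60661712 -0.30137526  0.09      ]]
pack side hull [[299, 269], [315, 271], [315, 288], [312, 308], [310, 311], [295, 310], [295, 294]]
```

View pics/dockz.png

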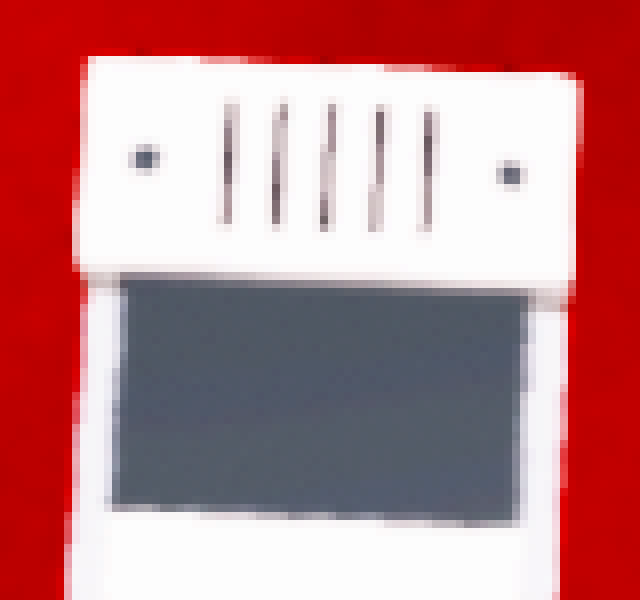

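View pics/dockzs.png

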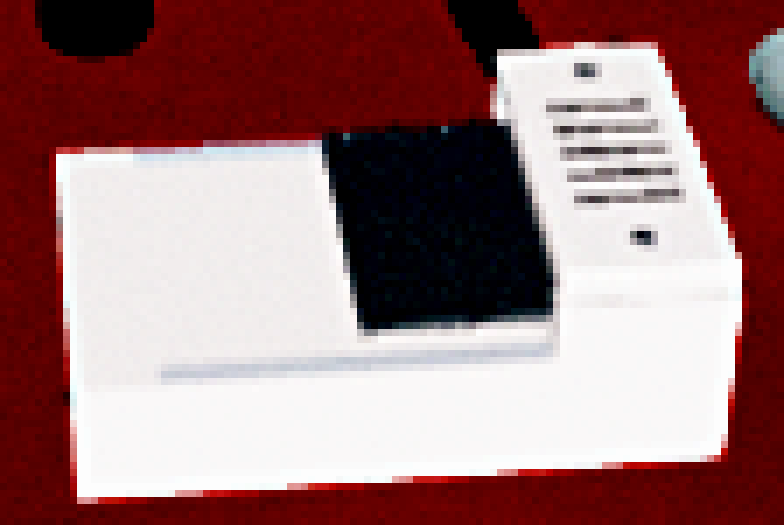

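Run:
```python
from h import *
z=lambda p:(np.array(p,float))/8+[199.5,129.5]
zs=lambda p:(np.array(p,float))/7+[211.5,154.5]
A=onz("top",z([[88,57],[580,76],[574,289],[77,271]]),.089);print("hood",A.round(4))
F=onz("top",[[205.6,237.6],[268.6,239.6]],.05);print("front",F.round(4))
S=onz("top",z([[145,159],[511,174]]),.089);print("screws",S.round(4))
S2=onz("side",zs([[586,70],[643,237]]),.089);print("screws side",S2.round(4))
def ang(d): return np.degrees(np.arctan2(d[1],d[0]))
for a,b in((A[0],A[1]),(A[3],A[2]),(F[0],F[1]),(S[0],S[1]),(S2[0],S2[1])): print("yaw from y-edge",ang(a-b)-90,np.linalg.norm(a-b))
print("length x",ang((A[0]+A[1]-F[0]-F[1])),np.linalg.norm((A[0]+A[1]-F[0]-F[1])/2)," hood depth",np.linalg.norm((A[0]+A[1]-A[2]-A[3])/2))
# side: front far top corner, front near top corner(z .05), hood near corner rear
print("side front deck far",onz("side",zs([[57,150],[75,386]]),.05).round(4), "base front near",onz("side",zs([[79,500],[722,458]]),0).round(4))
print("side hood rear far,rear near, front far", onz("side",zs([[657,46],[740,258],[497,52],[557,270]]),.089).round(4))
# pack top face corners
P=onz("top",[[390.3,172.8],[388.3,186.5],[376,170.8]],.09);print("packtop",P.round(4),np.linalg.norm(P[0]-P[1]),np.linalg.norm(P[0]-P[2]),ang(P[0]-P[1]),ang(P[2]-P[0]))
t=cv2.imread("pics/top0.png");s=cv2.imread("pics/side0.png")
lut=np.clip(np.arange(256)*2.2,0,255).astype(np.uint8)
cv2.imwrite("pics/pk.png",lut[np.hstack([cv2.resize(t[165:197,358:398],(400,320),interpolation=cv2.INTER_NEAREST),cv2.resize(s[264:316,288:328],(400,520),interpolation=cv2.INTER_NEAREST)[:320]])])
```

```text
hood [[ 0.702   0.1114  0.089 ]
 [ 0.6988 -0.0377  0.089 ]
 [ 0.6326 -0.0366  0.089 ]
 [ 0.6354  0.1122  0.089 ]]
front [[ 0.4608  0.1183  0.05  ]
 [ 0.4587 -0.0337  0.05  ]]
screws [[ 0.6704  0.0931  0.089 ]
 [ 0.6678 -0.0173  0.089 ]]
screws side [[ 0.6697  0.0938  0.089 ]
 [ 0.6664 -0.0168  0.089 ]]
yaw from y-edge -1.2342695363575018 0.14919494254411353
yaw from y-edge -1.0764432064535043 0.14880056058188332
yaw from y-edge -0.78377731122184 0.15204814709896222
yaw from y-edge -1.3659691842856034 0.11035276907818896
yaw from y-edge -1.6827703591388712 0.11066597073040951
length x -1.3055397629058958 0.24391292691722696  hood depth 0.06645657620366895
side front deck far [[ 0.4642  0.1211  0.05  ]
 [ 0.4605 -0.0276  0.05  ]] base front near [[ 0.4597 -0.0318  0.    ]
 [ 0.6986 -0.0388  0.    ]]
side hood rear far,rear near, front far [[ 0.7014  0.1075  0.089 ]
 [ 0.698  -0.0336  0.089 ]
 [ 0.6377  0.1108  0.089 ]
 [ 0.6316 -0.0324  0.089 ]]
packtop [[ 0.6199 -0.3193  0.09  ]
 [ 0.5867 -0.3131  0.09  ]
 [ 0.6241 -0.2857  0.09  ]] 0.03376534257003568 0.033868909304016676 -10.602769588001587 82.74783534446519
```

View pics/pk.png

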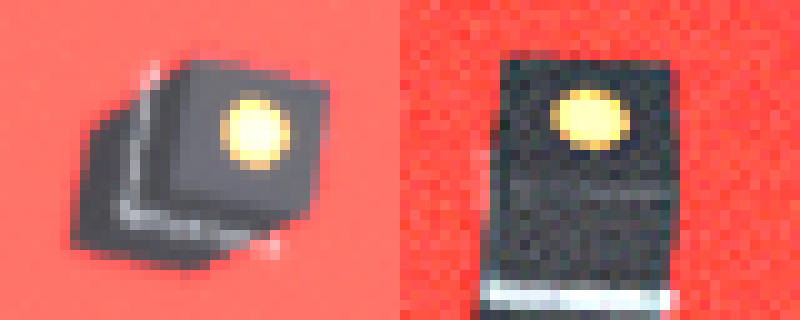

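Request:
{"method": "send_rows", "body": {
  "deltas": [
    [-0.3,0,-0.3,0,0.25,0],
    [-0.65,0,-0.65,0,0.5,0],
    [-1,0,-1,0,0.548,0]
  ],
  "claw": 1,
  "force": 40
}}

```text
t: 0.48
tool_pos: [0.2399, -0.5306, 0.2305]
tool_rot: [[-1.0, -0.0, -0.026], [0.026, 0.001, -1.0], [0.0, -1.0, -0.001]]
contact_force: [0.6, -0.1, -0.4]
width: 0.0322
```

Request:
{"method": "send_rows", "body": {
  "deltas": [
    [-0.3,0,-0.5,0,0,0],
    [-0.6,0,-1,0,0,0]
  ]
}}

```text
t: 0.72
tool_pos: [0.3023, -0.4318, 0.2308]
tool_rot: [[-1.0, -0.0, -0.024], [0.024, 0.001, -1.0], [0.0, -1.0, -0.001]]
contact_force: [0.9, -0.6, 0.7]
width: -0.0
```

Request:
{"method": "send_rows", "body": {
  "deltas": [
    [-0.3,0,-0.5,0,0,0],
    [-0.6,0,-1,0,0,0]
  ]
}}

```text
t: 0.98
tool_pos: [0.3646, -0.3332, 0.2309]
tool_rot: [[-1.0, -0.0, -0.024], [0.024, 0.0, -1.0], [0.0, -1.0, -0.0]]
contact_force: [0.1, 0.5, 0.1]
width: -0.0003
```

Request:
{"method": "send_rows", "body": {
  "deltas": [
    [-0.3,0,-0.5,0,0,0],
    [-0.6,0,-1,0,0,0]
  ]
}}

```text
t: 1.23
tool_pos: [0.427, -0.2346, 0.231]
tool_rot: [[-1.0, -0.0, -0.023], [0.023, 0.0, -1.0], [0.0, -1.0, -0.0]]
contact_force: [0.0, -0.8, 1.7]
width: 0.0003
```

Request:
{"method": "send_rows", "body": {
  "deltas": [
    [-0.3,0,-0.5,0,0,0],
    [-0.6,0,-1,0,0,0]
  ]
}}

```text
t: 1.48
tool_pos: [0.4893, -0.136, 0.231]
tool_rot: [[-1.0, -0.0, -0.023], [0.023, -0.0, -1.0], [0.0, -1.0, 0.0]]
contact_force: [0.6, -0.5, 0.0]
width: -0.0002
```

Request:
{"method": "send_rows", "body": {
  "deltas": [
    [-0.3,0,-0.5,0,0,0],
    [-0.6,0,-1,0,0,0]
  ]
}}

```text
t: 1.72
tool_pos: [0.5516, -0.0375, 0.2309]
tool_rot: [[-1.0, -0.0, -0.023], [0.023, -0.0, -1.0], [0.0, -1.0, 0.0]]
contact_force: [-0.2, -1.1, 0.1]
width: 0.0002
```

Request:
{"method": "send_rows", "body": {
  "deltas": [
    [-0.21,0.3,-0.4,0,0,0],
    [-0.416,0.7,-0.775,0,0,0],
    [-0.416,1,-0.775,0,0,0]
  ]
}}

```text
t: 2.1
tool_pos: [0.5947, 0.04, 0.1291]
tool_rot: [[-1.0, -0.001, -0.02], [0.02, 0.001, -1.0], [0.001, -1.0, -0.001]]
contact_force: [0.1, -0.3, 0.1]
width: -0.0001
```

Request:
{"method": "send_rows", "body": {
  "deltas": [
    [0,0.2,0,0,0,0],
    [0,0.35,0,0,0,0],
    [0,0.45,0,0,0,0],
    [0,0.45,0,0,0,0]
  ]
}}

```text
t: 2.6
tool_pos: [0.5942, 0.0367, 0.0861]
tool_rot: [[-1.0, -0.0, -0.024], [0.024, -0.0, -1.0], [0.0, -1.0, 0.0]]
contact_force: [0.0, 0.1, 0.6]
width: 0.0001
```

Run:
```python
from h import *
for i in range(4):
    cv2.imwrite("pics/side1.png",r.read_camera("side"))
    o=r.get_obs();print(o["t"],o["tool_pos"].round(5),o["contact_force"].round(2),o["moment"].round(2))
s=cv2.imread("pics/side1.png");cv2.imwrite("pics/side1z.png",cv2.resize(s[100:240,180:340],None,fx=4,fy=4))
```

```text
2.65 [0.59483 0.03683 0.08683] [-0.12  0.02  0.72] [-0.01  0.    0.03]
2.7 [0.5952  0.03687 0.08726] [ 0.66 -0.15  0.13] [-0.01 -0.04 -0.01]
2.75 [0.59539 0.03698 0.0875 ] [-0.06  0.19  0.24] [0.03 0.01 0.  ]
2.8 [0.59535 0.03706 0.08749] [ 1.   -0.59  0.55] [-0.08 -0.02 -0.01]
```

View pics/side1z.png

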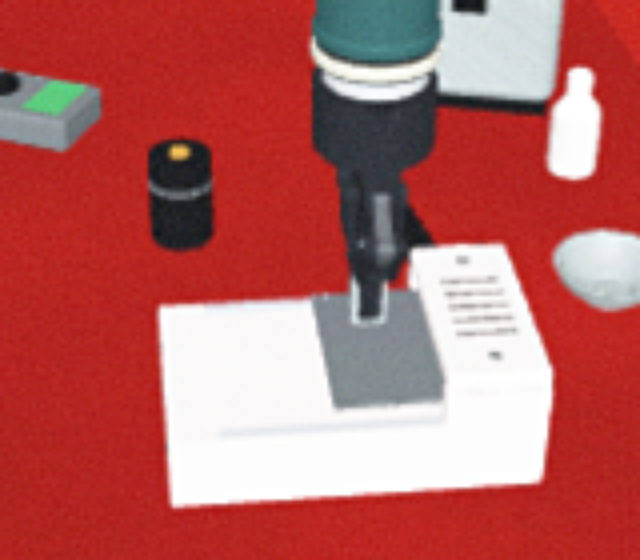

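The closed fingertips hang centred over the shutter, at about (365,320) in the crop. I'll feel downward for the surface.

Request:
{"method": "send_rows", "body": {
  "deltas": [
    [0,0.06,0,0,0,0],
    [0,0.12,0,0,0,0],
    [0,0.12,0,0,0,0]
  ]
}}

```text
t: 3.18
tool_pos: [0.5937, 0.0372, 0.0733]
tool_rot: [[-1.0, -0.002, -0.023], [0.023, -0.0, -1.0], [0.002, -1.0, 0.0]]
contact_force: [0.4, -0.2, -0.1]
width: -0.0001
```

Request:
{"method": "send_rows", "body": {
  "deltas": [
    [0,0.01,0,0,0,0],
    [0,0.015,0,0,0,0],
    [0,0.015,0,0,0,0]
  ]
}}

```text
t: 3.55
tool_pos: [0.5946, 0.0372, 0.0729]
tool_rot: [[-1.0, 0.0, -0.023], [0.023, 0.0, -1.0], [-0.0, -1.0, -0.0]]
contact_force: [-0.8, -0.1, -0.8]
width: 0.0002
```

Request:
{"method": "send_rows", "body": {
  "deltas": [
    [0,0.005,0,0,0,0],
    [0,0.01,0,0,0,0],
    [0,0.01,0,0,0,0]
  ]
}}

```text
t: 3.92
tool_pos: [0.5944, 0.0372, 0.0717]
tool_rot: [[-1.0, -0.0, -0.023], [0.023, 0.0, -1.0], [0.0, -1.0, -0.0]]
contact_force: [-0.0, -0.7, 0.8]
width: 0.0
```

Request:
{"method": "send_rows", "body": {
  "deltas": [
    [0,0.005,0,0,0,0],
    [0,0.01,0,0,0,0],
    [0,0.01,0,0,0,0]
  ]
}}

```text
t: 4.3
tool_pos: [0.5944, 0.0372, 0.0707]
tool_rot: [[-1.0, -0.0, -0.023], [0.023, 0.0, -1.0], [0.0, -1.0, -0.0]]
contact_force: [-1.2, -0.7, -0.6]
width: -0.0005
```

Request:
{"method": "send_rows", "body": {
  "deltas": [
    [0,0.005,0,0,0,0],
    [0,0.01,0,0,0,0],
    [0,0.01,0,0,0,0]
  ]
}}

```text
t: 4.68
tool_pos: [0.5944, 0.0372, 0.0697]
tool_rot: [[-1.0, -0.0, -0.023], [0.023, -0.0, -1.0], [0.0, -1.0, 0.0]]
contact_force: [0.5, 0.2, -0.1]
width: -0.0001
```

Request:
{"method": "send_rows", "body": {
  "deltas": [
    [0,0.005,0,0,0,0],
    [0,0.01,0,0,0,0],
    [0,0.01,0,0,0,0]
  ]
}}

```text
t: 5.05
tool_pos: [0.5944, 0.0372, 0.0687]
tool_rot: [[-1.0, -0.0, -0.023], [0.023, -0.0, -1.0], [0.0, -1.0, 0.0]]
contact_force: [0.3, -0.5, 0.3]
width: 0.0001
```

Request:
{"method": "send_rows", "body": {
  "deltas": [
    [0,0.005,0,0,0,0],
    [0,0.01,0,0,0,0],
    [0,0.01,0,0,0,0]
  ]
}}

```text
t: 5.42
tool_pos: [0.5944, 0.0372, 0.0677]
tool_rot: [[-1.0, -0.0, -0.023], [0.023, -0.0, -1.0], [0.0, -1.0, 0.0]]
contact_force: [0.6, 0.2, -0.3]
width: 0.0001
```

Request:
{"method": "send_rows", "body": {
  "deltas": [
    [0,0.005,0,0,0,0],
    [0,0.01,0,0,0,0],
    [0,0.01,0,0,0,0]
  ]
}}

```text
t: 5.8
tool_pos: [0.5944, 0.0372, 0.0667]
tool_rot: [[-1.0, -0.0, -0.023], [0.023, -0.0, -1.0], [0.0, -1.0, 0.0]]
contact_force: [0.4, 0.2, -0.1]
width: -0.0003
```

Request:
{"method": "send_rows", "body": {
  "deltas": [
    [0,0.005,0,0,0,0],
    [0,0.01,0,0,0,0],
    [0,0.01,0,0,0,0]
  ]
}}

```text
t: 6.18
tool_pos: [0.5944, 0.0372, 0.0657]
tool_rot: [[-1.0, -0.0, -0.023], [0.023, 0.0, -1.0], [0.0, -1.0, -0.0]]
contact_force: [-0.7, 0.8, -0.2]
width: -0.0001
```

Request:
{"method": "send_rows", "body": {
  "deltas": [
    [0,0.005,0,0,0,0],
    [0,0.01,0,0,0,0],
    [0,0.01,0,0,0,0]
  ]
}}

```text
t: 6.55
tool_pos: [0.5944, 0.0373, 0.0647]
tool_rot: [[-1.0, -0.0, -0.023], [0.023, 0.0, -1.0], [0.0, -1.0, -0.0]]
contact_force: [1.3, -0.3, -0.7]
width: -0.0001
```

Request:
{"method": "send_rows", "body": {
  "deltas": [
    [0,0.005,0,0,0,0],
    [0,0.01,0,0,0,0],
    [0,0.01,0,0,0,0]
  ]
}}

```text
t: 6.92
tool_pos: [0.5944, 0.0372, 0.0637]
tool_rot: [[-1.0, -0.0, -0.023], [0.023, -0.0, -1.0], [0.0, -1.0, 0.0]]
contact_force: [-0.6, 0.6, -1.0]
width: 0.0002
```

Request:
{"method": "send_rows", "body": {
  "deltas": [
    [0,0.005,0,0,0,0],
    [0,0.01,0,0,0,0],
    [0,0.01,0,0,0,0]
  ]
}}

```text
t: 7.3
tool_pos: [0.5944, 0.0372, 0.0627]
tool_rot: [[-1.0, -0.0, -0.023], [0.023, -0.0, -1.0], [0.0, -1.0, 0.0]]
contact_force: [0.8, -0.8, 0.2]
width: -0.0004
```

Request:
{"method": "send_rows", "body": {
  "deltas": [
    [0,0.005,0,0,0,0],
    [0,0.01,0,0,0,0],
    [0,0.01,0,0,0,0]
  ]
}}

```text
t: 7.68
tool_pos: [0.5945, 0.0372, 0.0621]
tool_rot: [[-1.0, 0.0, -0.023], [0.023, 0.0, -1.0], [-0.0, -1.0, -0.0]]
contact_force: [-2.0, -0.8, 2.6]
width: -0.0
```

Request:
{"method": "send_rows", "body": {
  "deltas": [
    [0,0.005,0,0,0,0],
    [0,0.01,0,0,0,0],
    [0,0.01,0,0,0,0]
  ]
}}

```text
t: 8.05
tool_pos: [0.5946, 0.0372, 0.0614]
tool_rot: [[-1.0, 0.0, -0.023], [0.023, 0.0, -1.0], [-0.0, -1.0, -0.0]]
contact_force: [-2.3, 0.3, 6.6]
width: -0.0002
```

Request:
{"method": "send_rows", "body": {
  "deltas": [
    [0,0.005,0,0,0,0],
    [0,0.012,0,0,0,0],
    [0,0.012,0,0,0,0],
    [0,0.012,0,0,0,0]
  ]
}}

```text
t: 8.55
tool_pos: [0.5946, 0.0372, 0.0608]
tool_rot: [[-1.0, 0.0, -0.023], [0.023, 0.0, -1.0], [-0.0, -1.0, -0.0]]
contact_force: [-4.0, 0.4, 10.4]
width: -0.0002
```

Run:
```python
from h import *
for i in range(4):
    r.read_camera("side")
    o=r.get_obs();print(o["t"],o["tool_pos"].round(5),o["contact_force"].round(2))
```

```text
8.6 [0.59462 0.03725 0.0608 ] [-3.87 -0.19  9.24]
8.65 [0.59462 0.03724 0.06081] [-3.62 -0.41  8.62]
8.7 [0.59461 0.03723 0.0608 ] [-3.71 -0.84 10.46]
8.75 [0.59461 0.03723 0.0608 ] [-4.92  0.03  8.75]
```

Request:
{"method": "send_rows", "body": {
  "deltas": [
    [0,0.004,0,0,0,0],
    [0.02,0.005,0,0,0,0],
    [0.05,0.005,0,0,0,0],
    [0.08,0.005,0,0,0,0]
  ]
}}

```text
t: 9.25
tool_pos: [0.5904, 0.0374, 0.0614]
tool_rot: [[-1.0, 0.009, -0.023], [0.023, 0.0, -1.0], [-0.009, -1.0, -0.0]]
contact_force: [4.5, 0.3, 5.5]
width: -0.0003
```

```bash
cat > w.py <<'E'
from h import *
import sys
f=[]
for i in range(int(sys.argv[1])):
    im=r.read_camera("side"); o=r.get_obs();f.append(o["contact_force"])
print(o["t"],o["tool_pos"].round(5),np.round(f,1).tolist(),"mean",np.mean(f,0).round(2))
cv2.imwrite("pics/%s.png"%sys.argv[2],cv2.resize(im[140:240,200:340],None,fx=5,fy=5))
E
python3 w.py 4 d1
```

```text
9.45 [0.59004 0.03742 0.06133] [[3.6, -0.0, 4.7], [3.6, -0.4, 6.4], [3.2, -0.6, 5.8], [2.6, 0.2, 6.9]] mean [ 3.27 -0.22  5.96]
```

View pics/d1.png

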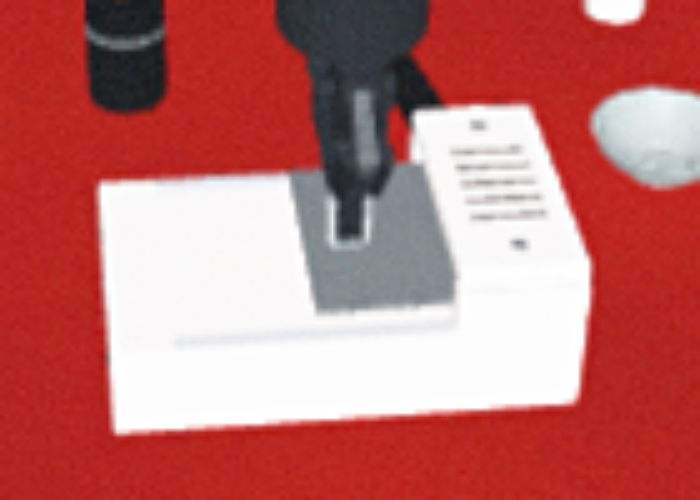

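Request:
{"method": "send_rows", "body": {
  "deltas": [
    [0,0.007,0,0,0,0],
    [0,0.015,0,0,0,0],
    [0,0.015,0,0,0,0]
  ]
}}

```text
t: 9.82
tool_pos: [0.5901, 0.0374, 0.0605]
tool_rot: [[-1.0, 0.007, -0.023], [0.023, 0.0, -1.0], [-0.007, -1.0, -0.0]]
contact_force: [0.2, -0.7, 10.1]
width: -0.0002
```

Request:
{"method": "send_rows", "body": {
  "deltas": [
    [0.03,0,0,0,0,0],
    [0.06,0,0,0,0,0]
  ]
}}

```text
t: 10.07
tool_pos: [0.5855, 0.0375, 0.0608]
tool_rot: [[-1.0, 0.011, -0.023], [0.023, 0.0, -1.0], [-0.011, -1.0, -0.0]]
contact_force: [4.3, 0.6, 7.6]
width: 0.0002
```

```bash
python3 w.py 3 d2
```

```text
10.225 [0.58505 0.03757 0.06071] [[3.4, 0.9, 8.4], [2.2, -0.2, 8.6], [3.3, -1.0, 7.8]] mean [ 2.95 -0.1   8.27]
```

Request:
{"method": "send_rows", "body": {
  "deltas": [
    [0,0.01,0,0,0,0],
    [0.03,0.012,0,0,0,0],
    [0.06,0.013,0,0,0,0],
    [0.09,0.013,0,0,0,0]
  ]
}}

```text
t: 10.72
tool_pos: [0.5772, 0.0378, 0.0602]
tool_rot: [[-1.0, 0.012, -0.023], [0.023, 0.0, -1.0], [-0.012, -1.0, -0.0]]
contact_force: [3.9, 0.1, 10.9]
width: -0.0001
```

```bash
python3 w.py 3 d3
```

```text
10.875 [0.57674 0.03779 0.06004] [[3.4, 0.1, 10.4], [3.4, -0.6, 10.6], [2.5, 0.3, 10.9]] mean [ 3.11 -0.07 10.63]
```

View pics/d3.png

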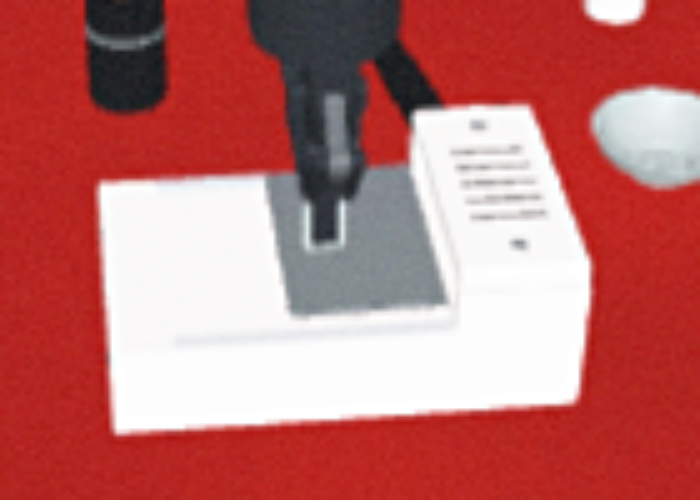

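The shutter follows the fingertips: its front edge moved from (300,250) to (275,250) in the crop. I'll keep dragging.

Request:
{"method": "send_rows", "body": {
  "deltas": [
    [0.03,0.002,0,0,0,0],
    [0.06,0.003,0,0,0,0],
    [0.09,0.004,0,0,0,0],
    [0.12,0.005,0,0,0,0]
  ]
}}

```text
t: 11.38
tool_pos: [0.5653, 0.0381, 0.0598]
tool_rot: [[-1.0, 0.012, -0.023], [0.023, 0.0, -1.0], [-0.012, -1.0, -0.0]]
contact_force: [4.3, -0.2, 10.9]
width: 0.0001
```

Request:
{"method": "send_rows", "body": {
  "deltas": [
    [0.03,0.002,0,0,0,0],
    [0.06,0.003,0,0,0,0],
    [0.09,0.004,0,0,0,0],
    [0.12,0.006,0,0,0,0]
  ]
}}

```text
t: 11.88
tool_pos: [0.5535, 0.0384, 0.0592]
tool_rot: [[-1.0, 0.012, -0.023], [0.023, 0.0, -1.0], [-0.012, -1.0, -0.001]]
contact_force: [4.2, 0.5, 10.4]
width: 0.0004
```

Request:
{"method": "send_rows", "body": {
  "deltas": [
    [0.03,0.002,0,0,0,0],
    [0.06,0.004,0,0,0,0],
    [0.09,0.006,0,0,0,0],
    [0.12,0.008,0,0,0,0]
  ]
}}

```text
t: 12.38
tool_pos: [0.5418, 0.0388, 0.0587]
tool_rot: [[-1.0, 0.013, -0.023], [0.023, 0.0, -1.0], [-0.013, -1.0, -0.001]]
contact_force: [3.6, 0.3, 12.0]
width: -0.0
```

```bash
python3 w.py 2 d4
```

```text
12.475 [0.54138 0.03877 0.05859] [[2.7, -0.1, 12.9], [2.9, -0.1, 13.0]] mean [ 2.81 -0.12 12.96]
```

View pics/d4.png

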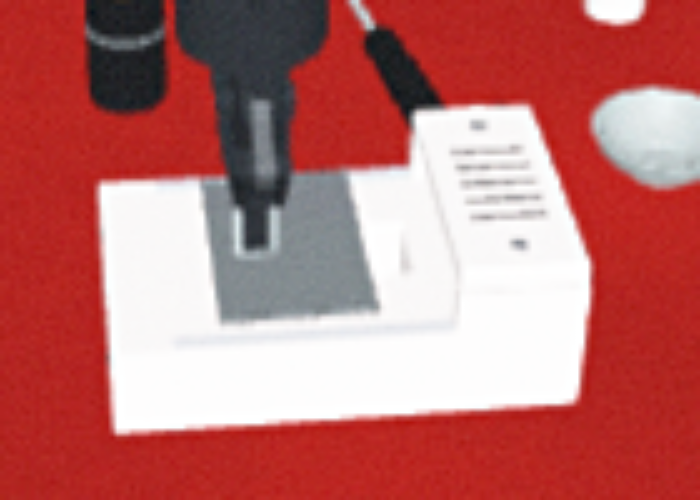

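Request:
{"method": "send_rows", "body": {
  "deltas": [
    [0.03,-0.001,0,0,0,0],
    [0.06,0.001,0,0,0,0],
    [0.09,0.002,0,0,0,0],
    [0.12,0.004,0,0,0,0]
  ]
}}

```text
t: 12.98
tool_pos: [0.5299, 0.0391, 0.0583]
tool_rot: [[-1.0, 0.013, -0.023], [0.023, 0.0, -1.0], [-0.013, -1.0, -0.001]]
contact_force: [4.3, 0.0, 12.6]
width: -0.0002
```

Request:
{"method": "send_rows", "body": {
  "deltas": [
    [0.03,0,0,0,0,0],
    [0.06,0.002,0,0,0,0],
    [0.08,0.003,0,0,0,0]
  ]
}}

```text
t: 13.35
tool_pos: [0.5218, 0.0393, 0.0579]
tool_rot: [[-1.0, 0.013, -0.023], [0.023, 0.001, -1.0], [-0.013, -1.0, -0.001]]
contact_force: [3.9, 0.7, 12.4]
width: 0.0001
```

Request:
{"method": "send_rows", "body": {
  "deltas": [
    [0.02,0,0,0,0,0],
    [0.03,0,0,0,0,0]
  ]
}}

```text
t: 13.6
tool_pos: [0.5189, 0.0394, 0.0579]
tool_rot: [[-1.0, 0.013, -0.023], [0.023, 0.001, -1.0], [-0.013, -1.0, -0.001]]
contact_force: [3.9, 0.5, 13.2]
width: 0.0
```

```bash
python3 w.py 2 d5
```

```text
13.7 [0.5187  0.03937 0.05785] [[2.7, -0.1, 13.0], [3.4, -0.1, 12.8]] mean [ 3.04 -0.06 12.88]
```

View pics/d5.png

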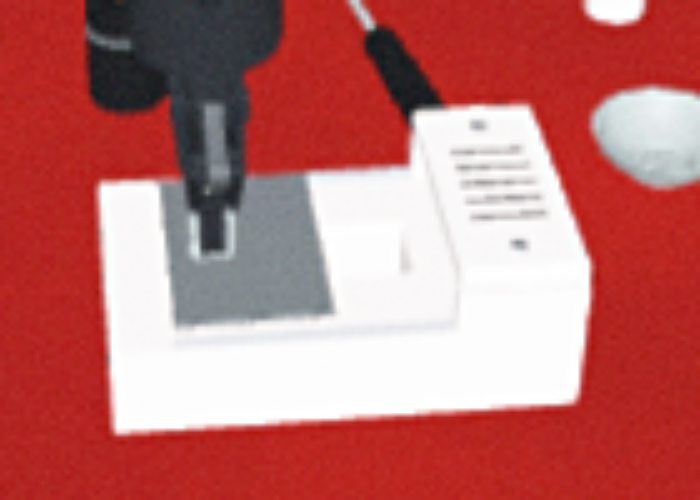

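Request:
{"method": "send_rows", "body": {
  "deltas": [
    [0.02,-0.003,0,0,0,0],
    [0.03,-0.003,0,0,0,0],
    [0.03,-0.003,0,0,0,0]
  ]
}}

```text
t: 14.08
tool_pos: [0.5165, 0.0394, 0.0583]
tool_rot: [[-1.0, 0.014, -0.023], [0.023, 0.001, -1.0], [-0.014, -1.0, -0.001]]
contact_force: [5.3, 0.3, 11.7]
width: -0.0002
```

```bash
python3 w.py 2 d6
```

```text
14.175 [0.51649 0.03943 0.05826] [[5.6, 0.7, 11.8], [5.1, 0.7, 10.1]] mean [ 5.35  0.69 10.99]
```

View pics/d6.png

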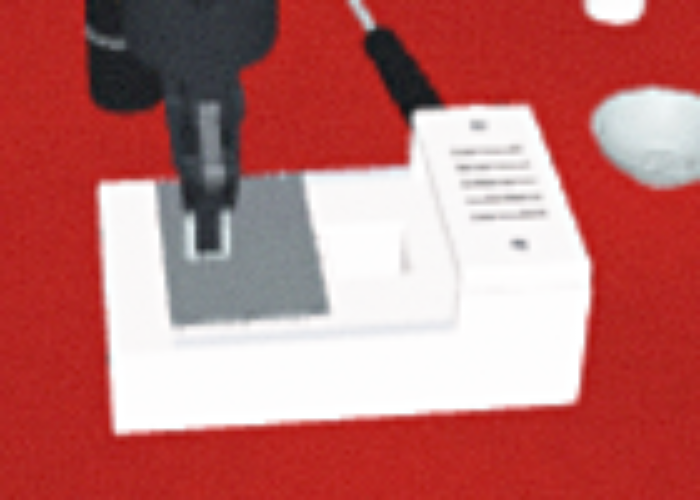

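Request:
{"method": "send_rows", "body": {
  "deltas": [
    [0.01,0.002,0,0,0,0],
    [0.02,0.002,0,0,0,0],
    [0.02,0.002,0,0,0,0]
  ]
}}

```text
t: 14.55
tool_pos: [0.5153, 0.0394, 0.0583]
tool_rot: [[-1.0, 0.016, -0.023], [0.023, 0.0, -1.0], [-0.016, -1.0, -0.001]]
contact_force: [6.6, -0.2, 10.7]
width: -0.0001
```

At the stop: the horizontal force rises instead of staying at the sliding force. I'll lift off and look at the open well.

Request:
{"method": "send_rows", "body": {
  "deltas": [
    [-0.01,-0.03,0,0,0,0],
    [-0.01,-0.15,0,0,0,0],
    [-0.01,-0.6,0,0,0,0],
    [0,-1,0,0,0,0]
  ]
}}

```text
t: 15.05
tool_pos: [0.5062, 0.0392, 0.1541]
tool_rot: [[-1.0, -0.003, -0.023], [0.023, -0.0, -1.0], [0.003, -1.0, 0.0]]
contact_force: [1.3, 0.1, -0.3]
width: -0.0
```

Request:
{"method": "send_rows", "body": {
  "deltas": [
    [0,0,0.5,0,0,0],
    [0,0,1,0,0,0],
    [0,0,1,0,0,0]
  ],
  "claw": 0.2
}}

```text
t: 15.42
tool_pos: [0.5042, -0.0632, 0.1535]
tool_rot: [[-1.0, -0.001, -0.027], [0.027, -0.0, -1.0], [0.001, -1.0, 0.001]]
contact_force: [0.0, 1.1, 0.5]
width: 0.0544
```

Run:
```python
from h import *
t=r.read_camera("top");s=r.read_camera("side");cv2.imwrite("pics/top2.png",t);cv2.imwrite("pics/side2.png",s)
lut=np.clip((np.arange(256)-120)*2,0,255).astype(np.uint8)
cv2.imwrite("pics/top2z.png",lut[cv2.resize(t[130:205,200:280],None,fx=8,fy=8,interpolation=cv2.INTER_NEAREST)])
cv2.imwrite("pics/side2z.png",lut[cv2.resize(s[155:230,212:324],None,fx=7,fy=7,interpolation=cv2.INTER_NEAREST)])
print(r.get_obs()["tool_pos"],r.get_obs()["width"])
```

```text
[ 0.50427409 -0.06075798  0.15323021] 0.06760474118929043
```

View pics/top2z.png

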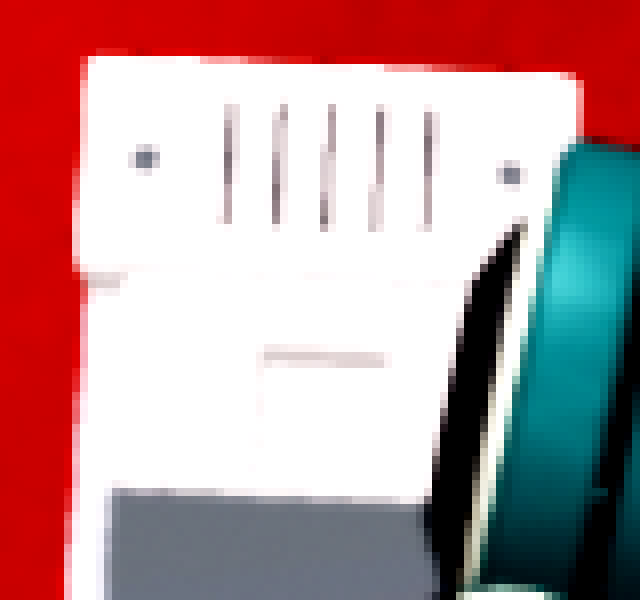

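View pics/side2z.png

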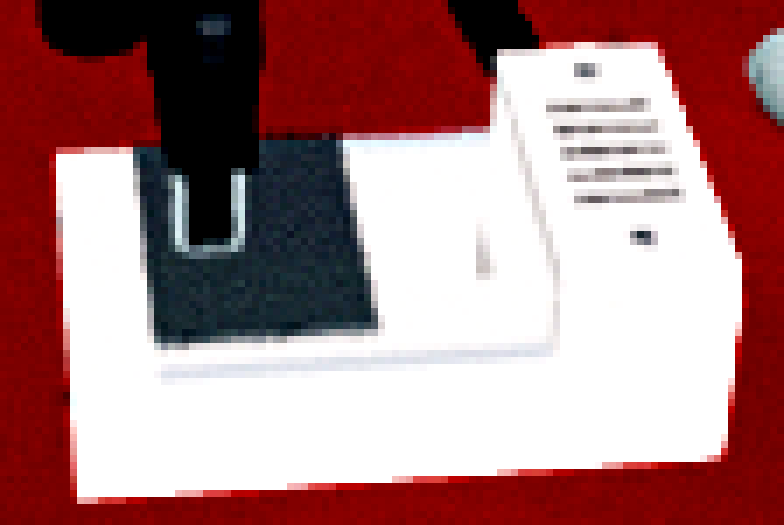

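Run:
```python
from h import *
t=cv2.imread("pics/top2.png");s=cv2.imread("pics/side2.png")
g=cv2.cvtColor(t,cv2.COLOR_BGR2GRAY)[165:195,225:262];h=cv2.cvtColor(s,cv2.COLOR_BGR2GRAY)[172:208,255:292]
print(g.min(),g.max(),h.min(),h.max())
f=lambda a,l:np.clip((a.astype(float)-l)*255/(255-l),0,255).astype(np.uint8)
print(g[5:20:1,2:30:3])
cv2.imwrite("pics/wells.png",np.hstack([cv2.resize(f(g,215),(390,320),interpolation=cv2.INTER_NEAREST),cv2.resize(f(h,195),(330,320),interpolation=cv2.INTER_NEAREST)]))
z=lambda p:(np.array(p,float))/8+[199.5,129.5]
zs=lambda p:(np.array(p,float))/7+[211.5,154.5]
print("rear band",onz("top",z([[262,345],[387,355]]),.05).round(4),onz("top",z([[262,363],[387,367]]),.015).round(4))
w=np.array([.6,.039]);a=np.radians(-1.3);R=np.array([[np.cos(a),-np.sin(a)],[np.sin(a),np.cos(a)]])
X=[np.r_[w+R@[sx*.0205,sy*.0205],.05] for sx,sy in((1,1),(1,-1),(-1,-1),(-1,1))]
print("pred mouth zoom top",((proj("top",X)-[199.5,129.5])*8).round(0).tolist())
print("pred mouth zoom side",((proj("side",X)-[211.5,154.5])*7).round(0).tolist())
print("shutter rear edge side z~.063",onz("side",zs([[343,135],[378,325]]),.061),"top",onz("top",z([[112,488],[425,502]]),.061))
```

```text
67 255 70 255
[[254 254 254 254 254 254 254 254 254 254]
 [254 254 254 254 254 254 254 254 254 254]
 [254 254 253 253 254 254 254 254 254 254]
 [254 254 239 242 243 247 248 252 254 254]
 [254 254 226 225 225 229 229 244 254 254]
 [254 254 237 237 237 229 228 243 254 254]
 [254 254 250 253 253 252 252 252 254 254]
 [254 254 253 254 254 254 254 254 254 254]
 [254 254 253 254 254 254 254 254 254 254]
 [254 254 253 254 254 254 254 254 254 254]
 [254 254 253 254 254 254 254 254 254 253]
 [254 254 253 254 254 254 254 254 254 251]
 [254 254 254 254 254 254 254 254 254 248]
 [254 254 254 254 254 254 254 254 254 246]
 [254 254 254 254 254 254 254 254 255 233]]
rear band [[0.6223 0.0586 0.05  ]
 [0.6198 0.0196 0.05  ]] [[0.624  0.0605 0.015 ]
 [0.6234 0.0201 0.015 ]]
pred mouth zoom top [[260.0, 349.0], [392.0, 354.0], [386.0, 484.0], [254.0, 479.0]]
pred mouth zoom side [[475.0, 212.0], [493.0, 276.0], [384.0, 282.0], [370.0, 218.0]]
shutter rear edge side z~.063 [[ 0.57563816  0.1015303   0.061     ]
 [ 0.57029901 -0.02014311  0.061     ]] top [[0.57444753 0.10237526 0.061     ]
 [0.57185478 0.00690386 0.061     ]]
```

View pics/wells.png

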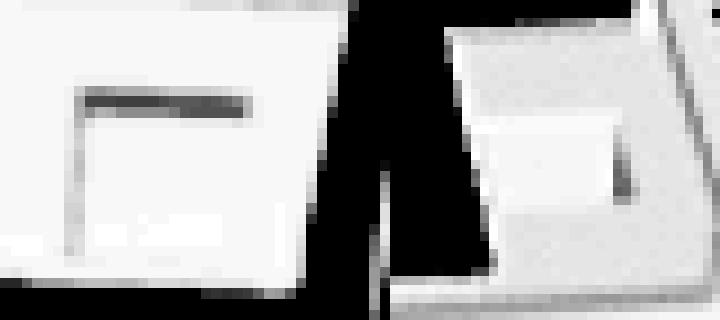

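The predicted well mouth lands on the seen one within 1 mm: the rear-left corner is at (262,346) in the zoom against (260,349) predicted. The shutter's rear edge is at x≈0.573, so it is about 73 mm open. On to the pack.

Request:
{"method": "send_rows", "body": {
  "deltas": [
    [-0.2,0,0.4,0,0,0],
    [-0.36,0,0.8,0,0,0]
  ]
}}

```text
t: 15.78
tool_pos: [0.5396, -0.1404, 0.1535]
tool_rot: [[-1.0, -0.001, -0.02], [0.02, 0.001, -1.0], [0.001, -1.0, -0.001]]
contact_force: [0.6, 0.8, 0.2]
width: 0.0685
```

Request:
{"method": "send_rows", "body": {
  "deltas": [
    [-0.2,0,0.4,0,0,0],
    [-0.36,0,0.8,0,0,0]
  ]
}}

```text
t: 16.02
tool_pos: [0.5741, -0.2216, 0.1532]
tool_rot: [[-1.0, -0.001, -0.021], [0.021, 0.001, -1.0], [0.001, -1.0, -0.001]]
contact_force: [0.4, 0.4, -0.3]
width: 0.0683
```

Request:
{"method": "send_rows", "body": {
  "deltas": [
    [-0.2,0,0.4,0,0.15,0],
    [-0.36,0,0.78,0,0.265,0],
    [-0.36,0,0.78,0,0.265,0],
    [-0.36,0,0.78,0,0.265,0]
  ]
}}

```text
t: 16.52
tool_pos: [0.6074, -0.2993, 0.1529]
tool_rot: [[-0.988, -0.002, -0.154], [0.154, 0.002, -0.988], [0.002, -1.0, -0.001]]
contact_force: [-0.3, -0.9, 0.5]
width: 0.0682
```

Run:
```python
from h import *
s=r.read_camera("side");t=r.read_camera("top");o=r.get_obs();print(o["t"],o["tool_pos"].round(4),o["tool_rot"].round(3),o["width"])
cv2.imwrite("pics/g1.png",np.hstack([cv2.resize(s[215:320,220:360],None,fx=3.6,fy=3.6)[:378],cv2.resize(t[130:250,330:400],(280,378))]))
```

```text
16.625 [ 0.6073 -0.2992  0.1533] [[-0.988 -0.001 -0.153]
 [ 0.153  0.001 -0.988]
 [ 0.001 -1.    -0.001]] 0.06812255568303406
```

View pics/g1.png

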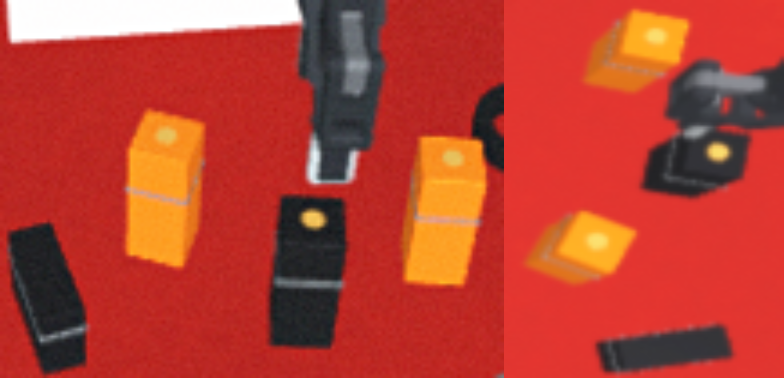

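Request:
{"method": "send_rows", "body": {
  "deltas": [
    [0,0.25,0.02,0,0,0],
    [0,0.5,0.02,0,0,0],
    [0,0.75,0.02,0,0,0],
    [0,0.9,0.02,0,0,0],
    [0,0.98,0.02,0,0,0],
    [0,0.98,0.02,0,0,0]
  ]
}}

```text
t: 17.38
tool_pos: [0.6073, -0.3027, 0.0557]
tool_rot: [[-0.988, -0.0, -0.155], [0.155, 0.0, -0.988], [0.0, -1.0, -0.0]]
contact_force: [0.0, 0.4, 0.4]
width: 0.0683
```

Run:
```python
from h import *
s=r.read_camera("side");t=r.read_camera("top");o=r.get_obs();print(o["t"],o["tool_pos"].round(4),o["contact_force"].round(1),o["width"])
cv2.imwrite("pics/g2.png",np.hstack([cv2.resize(s[215:320,220:360],None,fx=3.6,fy=3.6)[:378],cv2.resize(t[130:250,330:400],(280,378))]))
```

```text
17.475 [ 0.6081 -0.3034  0.0569] [ 1.  -0.4 -0.1] 0.06841376165368815
```

View pics/g2.png

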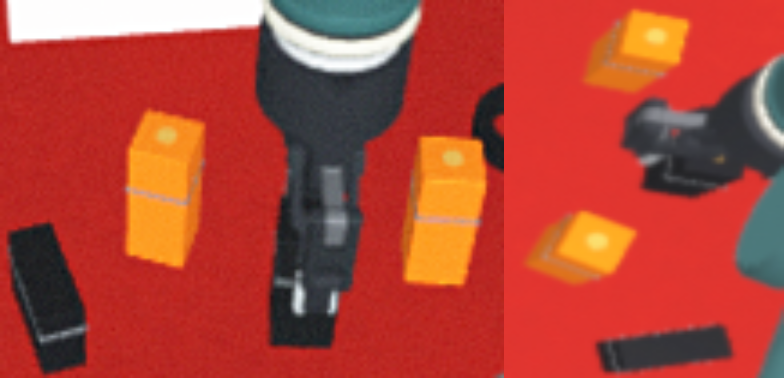

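Request:
{"method": "send_rows", "body": {
  "deltas": [
    [0,0,0,0,0,0],
    [0,0,0,0,0,0],
    [0,0,0,0,0,0],
    [0,0,0,0,0,0],
    [0,0,0,0,0,0]
  ],
  "claw": 1,
  "force": 50
}}

```text
t: 18.1
tool_pos: [0.608, -0.3034, 0.0567]
tool_rot: [[-0.988, 0.001, -0.155], [0.155, -0.001, -0.988], [-0.002, -1.0, 0.0]]
contact_force: [0.3, 0.1, 5.6]
width: 0.0358
```

Request:
{"method": "send_rows", "body": {
  "deltas": [
    [0,-0.1,0,0,0,0],
    [0,-0.3,0,0,0,0],
    [0,-0.6,0,0,0,0],
    [0,-1,0,0,0,0],
    [0,-1,0,0,0,0]
  ]
}}

```text
t: 18.73
tool_pos: [0.6103, -0.3049, 0.1618]
tool_rot: [[-0.988, 0.008, -0.155], [0.155, -0.005, -0.988], [-0.009, -1.0, 0.003]]
contact_force: [1.1, 0.1, -1.7]
width: 0.0354
```

Run:
```python
from h import *
s=r.read_camera("side");t=r.read_camera("top");o=r.get_obs();print(o["t"],o["tool_pos"].round(4),o["contact_force"].round(1),o["width"])
cv2.imwrite("pics/g3.png",np.hstack([cv2.resize(s[185:320,220:360],None,fx=3.6,fy=3.6),cv2.resize(t[130:250,330:400],(280,486))]))
```

```text
18.825 [ 0.6074 -0.3033  0.1566] [ 0.2 -0.6 -2.7] 0.03525566810827642
```

View pics/g3.png

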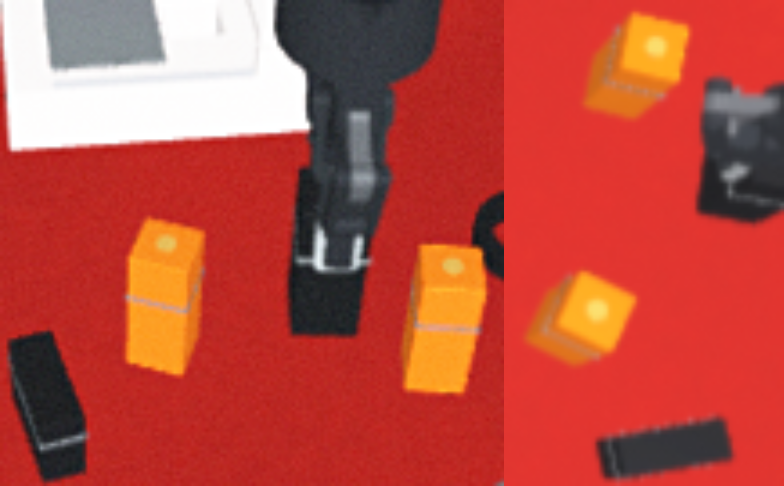

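Request:
{"method": "send_rows", "body": {
  "deltas": [
    [0,-0.15,-0.1,0,0,0],
    [0.05,-0.3,-0.35,0,0,0],
    [0.1,-0.3,-0.6,0,0,0],
    [0.15,-0.3,-0.84,0,0,0]
  ]
}}

```text
t: 19.32
tool_pos: [0.6053, -0.2152, 0.1858]
tool_rot: [[-0.988, -0.0, -0.154], [0.154, 0.0, -0.988], [0.0, -1.0, -0.0]]
contact_force: [0.2, 0.4, -1.6]
width: 0.0355
```

Request:
{"method": "send_rows", "body": {
  "deltas": [
    [0.05,0,-0.28,0,0,0],
    [0.1,0,-0.56,0,0,0],
    [0.15,0,-0.84,0,0,0]
  ]
}}

```text
t: 19.7
tool_pos: [0.6028, -0.1298, 0.185]
tool_rot: [[-0.988, -0.001, -0.154], [0.154, 0.001, -0.988], [0.001, -1.0, -0.0]]
contact_force: [1.0, -0.2, -1.6]
width: 0.0352
```

Request:
{"method": "send_rows", "body": {
  "deltas": [
    [0.05,0,-0.28,0,0,0],
    [0.1,0,-0.56,0,0,0],
    [0.15,0,-0.84,0,0,0]
  ]
}}

```text
t: 20.08
tool_pos: [0.6008, -0.0447, 0.185]
tool_rot: [[-0.988, -0.001, -0.154], [0.154, 0.0, -0.988], [0.001, -1.0, -0.0]]
contact_force: [-0.4, 0.2, -1.3]
width: 0.0351
```

Request:
{"method": "send_rows", "body": {
  "deltas": [
    [0.05,0,-0.28,0,-0.1,0],
    [0.1,0,-0.56,0,-0.2,0],
    [0.15,0,-0.8,0,-0.265,0],
    [0.15,0,-0.84,0,-0.265,0],
    [0.15,0,-0.84,0,-0.265,0]
  ]
}}

```text
t: 20.7
tool_pos: [0.5996, 0.0387, 0.1854]
tool_rot: [[-1.0, -0.001, -0.022], [0.022, -0.0, -1.0], [0.001, -1.0, 0.0]]
contact_force: [-0.5, 0.1, -1.8]
width: 0.0357
```

Run:
```python
from h import *
for i in range(4): s=r.read_camera("side")
t=r.read_camera("top");o=r.get_obs();print(o["t"],o["tool_pos"].round(4),o["tool_rot"].round(3),o["contact_force"].round(1),o["width"])
cv2.imwrite("pics/s4.png",s);cv2.imwrite("pics/t4.png",t)
cv2.imwrite("pics/g4.png",np.hstack([cv2.resize(s[100:235,210:325],None,fx=4,fy=4),cv2.resize(t[130:250,195:280],(320,540))]))
```

```text
20.95 [0.6001 0.0373 0.1857] [[-1.    -0.    -0.024]
 [ 0.024 -0.    -1.   ]
 [ 0.    -1.     0.   ]] [-0.2 -0.6 -1.6] 0.03553251301149553
```

View pics/g4.png

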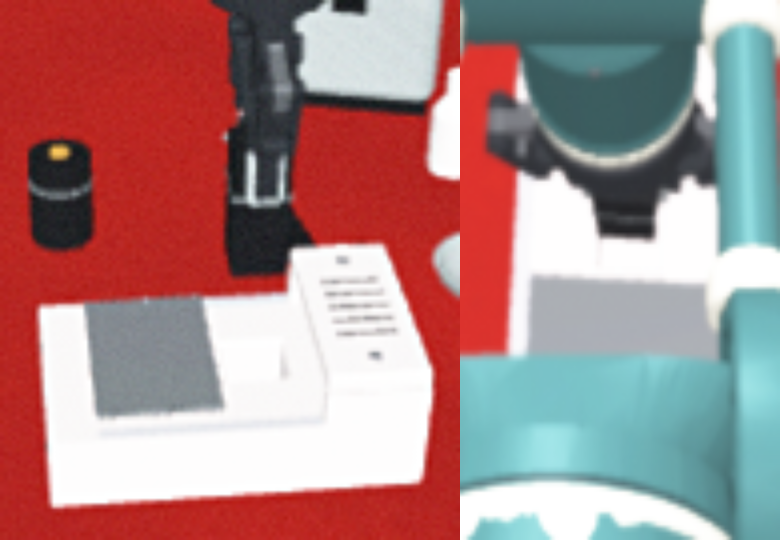

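Run:
```python
from h import *
s=cv2.imread("pics/s4.png");t=cv2.imread("pics/t4.png")
lut=np.clip(np.arange(256)*2.5,0,255).astype(np.uint8)
cv2.imwrite("pics/g4b.png",np.hstack([cv2.resize(lut[s[140:175,258:293]],(390,390),interpolation=cv2.INTER_NEAREST),cv2.resize(lut[t[165:195,224:254]],(390,390),interpolation=cv2.INTER_NEAREST)]))
w=np.array([.6001,.0373]);a=np.radians(-1.37);R=np.array([[np.cos(a),-np.sin(a)],[np.sin(a),np.cos(a)]])
for z in(.129,.219):
  X=[np.r_[w+R@[sx*.018,sy*.018],z] for sx,sy in((1,1),(1,-1),(-1,-1),(-1,1))]
  print(((proj("side",X)-[257.5,139.5])*390/35).round().tolist());print(((proj("top",X)-[223.5,164.5])*13).round().tolist())
```

```text
[[251.0, 238.0], [277.0, 324.0], [119.0, 333.0], [97.0, 247.0]]
[[110.0, 30.0], [315.0, 39.0], [306.0, 240.0], [100.0, 231.0]]
[[269.0, -107.0], [296.0, -27.0], [130.0, -19.0], [107.0, -99.0]]
[[80.0, -101.0], [308.0, -92.0], [298.0, 132.0], [67.0, 122.0]]
```

View pics/g4b.png

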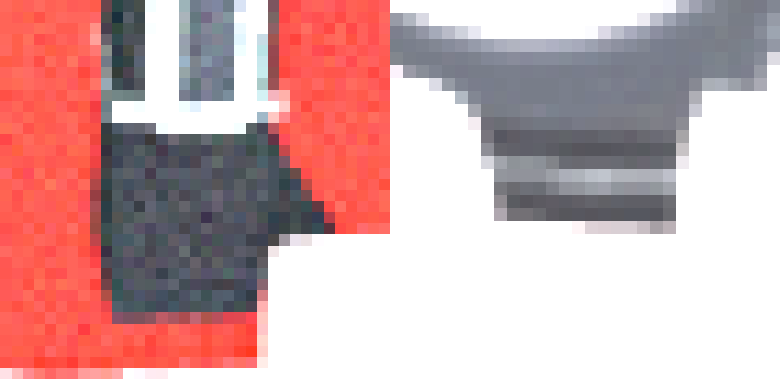

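Request:
{"method": "send_rows", "body": {
  "deltas": [
    [0,0.2,-0.008,0,0,0],
    [0,0.4,-0.008,0,0,0],
    [0,0.6,-0.008,0,0,0],
    [0,0.68,-0.008,0,0,0],
    [0,0.7,-0.008,0,0,0],
    [0,0.7,-0.008,0,0,0]
  ]
}}

```text
t: 21.7
tool_pos: [0.6006, 0.0389, 0.1162]
tool_rot: [[-1.0, 0.001, -0.023], [0.023, -0.0, -1.0], [-0.001, -1.0, -0.0]]
contact_force: [0.0, -0.4, -1.3]
width: 0.0355
```

```bash
cat > v.py <<'E'
from h import *
import sys
f=[]
for i in range(3): s=r.read_camera("side");f.append(r.get_obs()["contact_force"])
t=r.read_camera("top");o=r.get_obs();print(o["t"],o["tool_pos"].round(4),o["tool_rot"].round(3).tolist(),np.mean(f,0).round(1),o["width"])
n=sys.argv[1];cv2.imwrite(f"pics/s{n}.png",s);cv2.imwrite(f"pics/t{n}.png",t)
lut=np.clip(np.where(np.arange(256)<150,np.arange(256),150+(np.arange(256)-195)*1.75),0,255).astype(np.uint8)
cv2.imwrite(f"pics/v{n}.png",np.hstack([cv2.resize(lut[s[145:205,245:300]],(440,480),interpolation=cv2.INTER_NEAREST),cv2.resize(lut[t[160:195,222:257]],(350,480),interpolation=cv2.INTER_NEAREST)]))
E
python3 v.py 5
```

```text
21.9 [0.6009 0.0389 0.1167] [[-1.0, 0.002, -0.023], [0.023, 0.0, -1.0], [-0.002, -1.0, -0.0]] [ 0.2  0.1 -1.1] 0.03516892789739337
```

View pics/v5.png

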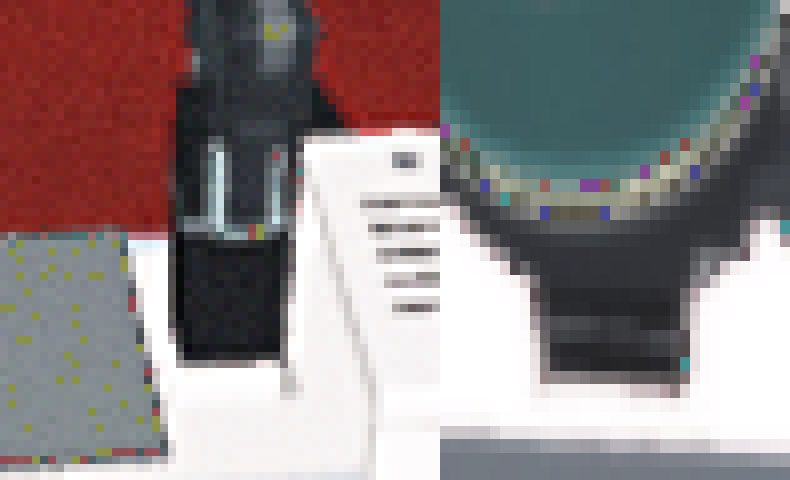

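The pack's bottom edge is at (180–280, 358) in the left crop. The well's near-right corner is near (295,400), which fits a centred pack about 10 mm above the deck. Lowering gently.

Request:
{"method": "send_rows", "body": {
  "deltas": [
    [0,0.03,0,0,0,0],
    [0,0.06,0,0,0,0],
    [0,0.09,0,0,0,0],
    [0,0.12,0,0,0,0],
    [0,0.12,0,0,0,0]
  ]
}}

```text
t: 22.52
tool_pos: [0.6005, 0.0389, 0.1037]
tool_rot: [[-1.0, 0.001, -0.023], [0.023, -0.0, -1.0], [-0.001, -1.0, -0.0]]
contact_force: [0.5, 0.7, -0.5]
width: 0.0355
```

```bash
python3 v.py 6
```

```text
22.725 [0.6004 0.0389 0.1037] [[-1.0, 0.0, -0.023], [0.023, 0.0, -1.0], [-0.0, -1.0, -0.0]] [ 1.1 -0.  -2.1] 0.03553712490331028
```

View pics/v6.png

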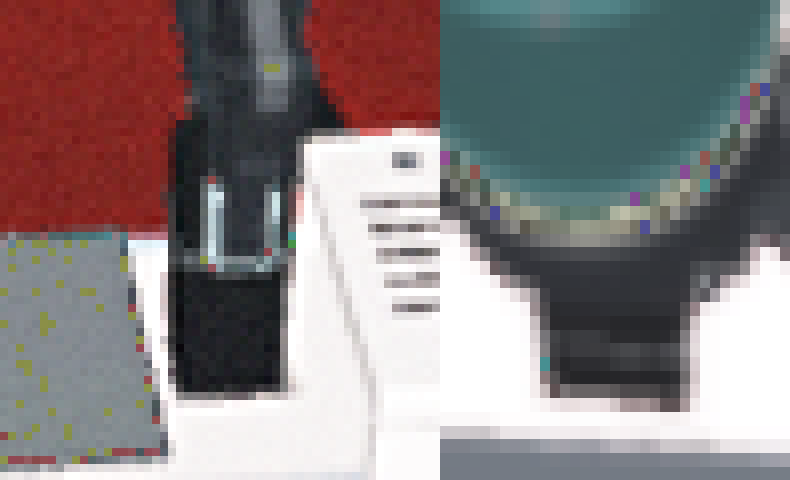

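Request:
{"method": "send_rows", "body": {
  "deltas": [
    [0,0.02,0,0,0,0],
    [0,0.04,0,0,0,0],
    [0,0.06,0,0,0,0],
    [0,0.06,0,0,0,0]
  ]
}}

```text
t: 23.22
tool_pos: [0.6003, 0.0389, 0.0976]
tool_rot: [[-1.0, 0.0, -0.023], [0.023, -0.0, -1.0], [-0.0, -1.0, 0.0]]
contact_force: [2.7, -0.6, -2.4]
width: 0.0353
```

```bash
python3 v.py 7
```

```text
23.425 [0.6003 0.0389 0.0976] [[-1.0, 0.0, -0.023], [0.023, -0.0, -1.0], [-0.0, -1.0, 0.0]] [ 2.2  0.6 -2.8] 0.035272548257984725
```

View pics/v7.png

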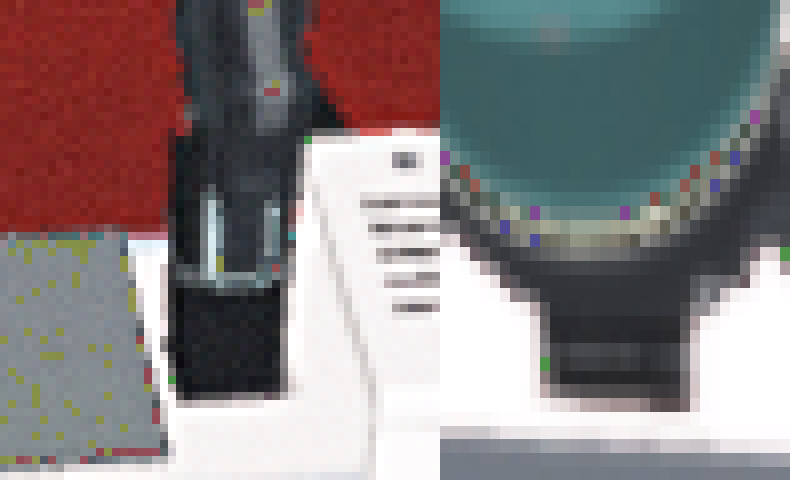

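The pack is entering the well. A +x force of 2 N says it rubs the front chamfer, so I'll ease 1 mm rearward and continue.

Request:
{"method": "send_rows", "body": {
  "deltas": [
    [-0.012,0,0,0,0,0],
    [-0.012,0.02,0,0,0,0],
    [-0.012,0.04,0,0,0,0],
    [-0.012,0.06,0,0,0,0]
  ]
}}

```text
t: 23.92
tool_pos: [0.6009, 0.0389, 0.0914]
tool_rot: [[-1.0, -0.001, -0.023], [0.023, 0.0, -1.0], [0.001, -1.0, 0.0]]
contact_force: [0.6, 0.1, -2.3]
width: 0.0353
```

Request:
{"method": "send_rows", "body": {
  "deltas": [
    [0,0.01,0,0,0,0],
    [0,0.02,0,0,0,0],
    [0,0.03,0,0,0,0]
  ]
}}

```text
t: 24.3
tool_pos: [0.6014, 0.0389, 0.0888]
tool_rot: [[-1.0, 0.0, -0.023], [0.023, 0.0, -1.0], [-0.0, -1.0, -0.0]]
contact_force: [0.1, -0.8, -2.3]
width: 0.0357
```

Request:
{"method": "send_rows", "body": {
  "deltas": [
    [0,0.03,0,0,0,0],
    [0,0.06,0,0,0,0],
    [0,0.09,0,0,0,0],
    [0,0.12,0,0,0,0],
    [0,0.12,0,0,0,0]
  ]
}}

```text
t: 24.92
tool_pos: [0.601, 0.0388, 0.0763]
tool_rot: [[-1.0, -0.001, -0.023], [0.023, -0.0, -1.0], [0.001, -1.0, 0.0]]
contact_force: [-0.2, -0.1, -1.9]
width: 0.0353
```

Request:
{"method": "send_rows", "body": {
  "deltas": [
    [0,0.01,0,0,0,0],
    [0,0.02,0,0,0,0],
    [0,0.02,0,0,0,0]
  ]
}}

```text
t: 25.3
tool_pos: [0.6013, 0.0389, 0.0748]
tool_rot: [[-1.0, -0.0, -0.023], [0.023, -0.0, -1.0], [0.0, -1.0, 0.0]]
contact_force: [-0.1, 0.4, -2.3]
width: 0.0352
```

Request:
{"method": "send_rows", "body": {
  "deltas": [
    [0,0.01,0,0,0,0],
    [0,0.02,0,0,0,0],
    [0,0.02,0,0,0,0]
  ]
}}

```text
t: 25.68
tool_pos: [0.6012, 0.0389, 0.0726]
tool_rot: [[-1.0, -0.0, -0.023], [0.023, -0.0, -1.0], [0.0, -1.0, 0.0]]
contact_force: [-0.9, -0.2, -0.8]
width: 0.0354
```

Request:
{"method": "send_rows", "body": {
  "deltas": [
    [0,0.005,0,0,0,0],
    [0,0.01,0,0,0,0],
    [0,0.01,0,0,0,0]
  ]
}}

```text
t: 26.05
tool_pos: [0.6014, 0.0389, 0.0718]
tool_rot: [[-1.0, 0.0, -0.023], [0.023, -0.0, -1.0], [-0.0, -1.0, 0.0]]
contact_force: [0.0, -0.3, -1.7]
width: 0.0356
```

Request:
{"method": "send_rows", "body": {
  "deltas": [
    [0,0.005,0,0,0,0],
    [0,0.01,0,0,0,0],
    [0,0.01,0,0,0,0]
  ]
}}

```text
t: 26.42
tool_pos: [0.6016, 0.0389, 0.0716]
tool_rot: [[-1.0, 0.001, -0.023], [0.023, 0.0, -1.0], [-0.001, -1.0, -0.0]]
contact_force: [-2.5, 1.4, 5.5]
width: 0.0356
```

```bash
python3 v.py 8
```

```text
26.625 [0.6016 0.0389 0.0716] [[-1.0, 0.0, -0.023], [0.023, 0.0, -1.0], [-0.0, -1.0, -0.0]] [-2.5  0.1  5.4] 0.03519720160462916
```

View pics/v8.png

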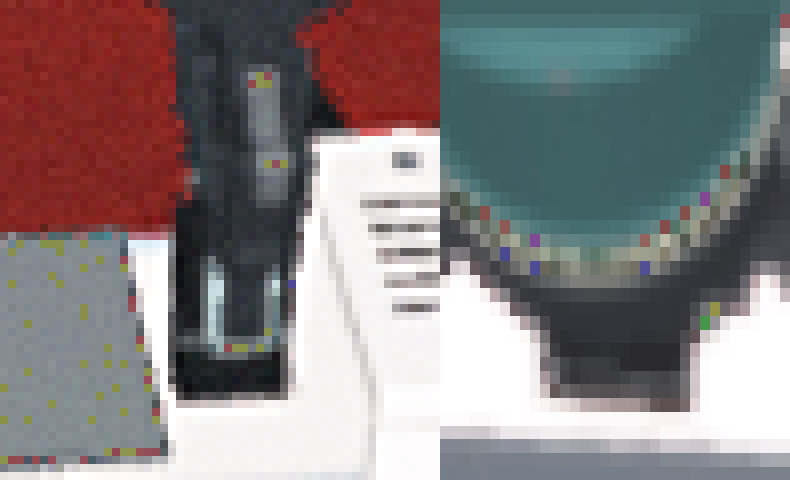

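It bottomed at TCP z=0.0716, as predicted (0.0567 + 0.015), with an upward reaction of 5 N. Releasing.

Request:
{"method": "send_rows", "body": {
  "deltas": [
    [0,-0.005,0,0,0,0],
    [0,-0.005,0,0,0,0],
    [0,-0.005,0,0,0,0],
    [0,-0.005,0,0,0,0],
    [0,-0.005,0,0,0,0],
    [0,-0.005,0,0,0,0]
  ],
  "claw": 0.25
}}

```text
t: 27.38
tool_pos: [0.6014, 0.0389, 0.0713]
tool_rot: [[-1.0, -0.0, -0.023], [0.023, -0.0, -1.0], [0.0, -1.0, 0.0]]
contact_force: [-0.3, -0.6, -0.1]
width: 0.0641
```

Request:
{"method": "send_rows", "body": {
  "deltas": [
    [0,-0.1,0,0,0,0],
    [0,-0.3,0,0,0,0],
    [0,-0.6,0,0,0,0],
    [0,-1,0,0,0,0],
    [0,-1,0,0,0,0]
  ]
}}

```text
t: 28.0
tool_pos: [0.6052, 0.039, 0.178]
tool_rot: [[-1.0, 0.011, -0.023], [0.023, 0.0, -1.0], [-0.011, -1.0, -0.0]]
contact_force: [0.2, -0.0, 1.1]
width: 0.0636
```

Request:
{"method": "send_rows", "body": {
  "deltas": [
    [0,-0.2,0.3,0,0,0],
    [0,-0.3,0.7,0,0,0],
    [0,-0.3,1,0,0,0]
  ]
}}

```text
t: 28.38
tool_pos: [0.5997, -0.0624, 0.2032]
tool_rot: [[-1.0, 0.003, -0.023], [0.023, -0.001, -1.0], [-0.003, -1.0, 0.001]]
contact_force: [0.5, 0.3, 0.4]
width: 0.0641
```

Request:
{"method": "send_rows", "body": {
  "deltas": [
    [0,0,0.5,0,0,0],
    [0,0,1,0,0,0],
    [0,0,1,0,0,0]
  ]
}}

```text
t: 28.75
tool_pos: [0.5963, -0.1644, 0.2016]
tool_rot: [[-1.0, 0.0, -0.027], [0.027, -0.001, -1.0], [-0.0, -1.0, 0.001]]
contact_force: [-0.5, 0.9, 0.2]
width: 0.0639
```

```bash
python3 v.py 9
python3 - <<'E'
import cv2,numpy as np
s=cv2.imread("pics/s9.png");t=cv2.imread("pics/t9.png")
cv2.imwrite("pics/f.png",np.hstack([cv2.resize(s[130:230,210:325],(460,400)),cv2.resize(t[130:250,195:280],(283,400))]))
E
```

```text
28.95 [ 0.5966 -0.1602  0.2013] [[-1.0, -0.0, -0.023], [0.023, 0.001, -1.0], [0.0, -1.0, -0.001]] [ 0.2  0.4 -0.2] 0.06401631695946118
```

View pics/f.png

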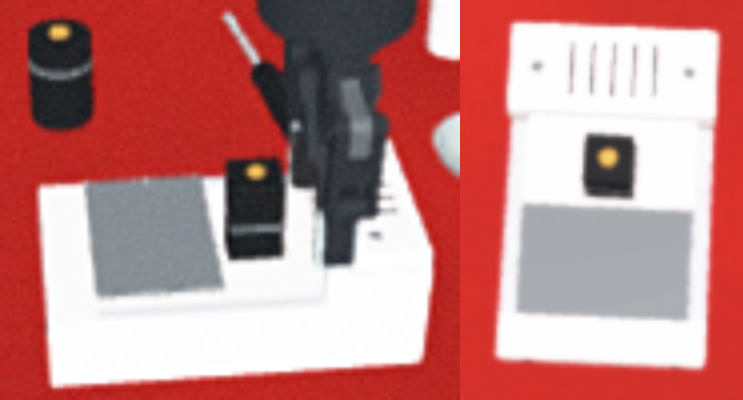

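View pics/t9.png

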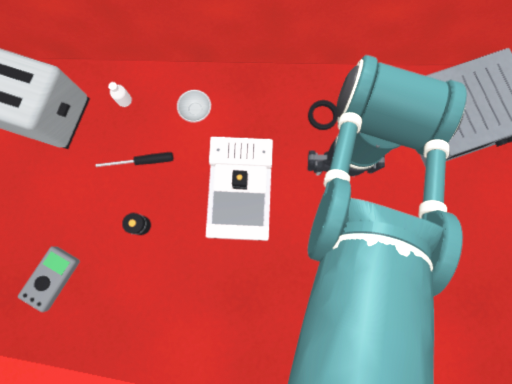

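The pack stands upright in the well, at (240,179) in the top view, with the shutter open in front of it. I'll check the pack's dot against the seated height and the shutter position, then hand in.

Run:
```python
from h import *
for n,(y0,y1,x0,x1) in(("top",(168,192,230,250)),("side",(165,185,262,285))):
    hs=cv2.cvtColor(cv2.imread(f"pics/{n[0]}9.png"),cv2.COLOR_BGR2HSV);m=np.zeros((384,512),np.uint8);m[y0:y1,x0:x1]=1
    g=((hs[...,0]>12)&(hs[...,0]<35)&(hs[...,1]>80)&(hs[...,2]>100)).astype(np.uint8)*m
    M=cv2.moments(g,True);u=(M['m10']/M['m00'],M['m01']/M['m00']);print(n,u,onz(n,u,.105).round(4))
t=cv2.imread("pics/t9.png");hs=cv2.cvtColor(t,cv2.COLOR_BGR2HSV)
g=((t[...,2]<205)&(hs[...,1]<60)&(hs[...,2]>110)).astype(np.uint8);m=np.zeros_like(g);m[188:238,205:272]=1;g*=m
c=max(cv2.findContours(g,0,1)[0],key=cv2.contourArea);b=cv2.approxPolyDP(cv2.convexHull(c),2,True)[:,0];print(b.tolist(),onz("top",b,.061).round(4).tolist())
r.job_done()
```

```text
top (238.94285714285715, 176.88571428571427) [[0.6004 0.0394 0.105 ]]
side (273.77777777777777, 172.5) [[0.6002 0.0391 0.105 ]]
[[214, 191], [264, 194], [262, 225], [212, 223]] [[0.5732, 0.1011, 0.061], [0.568, -0.0209, 0.061], [0.4926, -0.017, 0.061], [0.4953, 0.1031, 0.061]]
the job is handed in; nothing more can be done
```

The shutter is open, and the tall black pack stands upright and released on the bottom of the well. I handed the job in at about 29 s of the 67 s; it reports no verdict.

**Shutter:**
- By feel, the closed shutter's top was at about 62 mm above the table, sloping slightly down towards the front.
- I dragged it with a light press, about 6–8 N for the first centimetre and then 10–13 N. The highest downward force I read was 13.2 N.
- It stopped moving with the fingers and the horizontal force rose, so it reached its stop.
- In the last picture its rear edge is at x≈0.571, about 29 mm in front of the well's centre. That matches 73–74 mm open, within about 2 mm.

**Pack:**
- The pack touched bottom at the expected height, with a 5 N upward push, and I let go only then.
- After release, the dot on its top showed in both views at (0.600, 0.039), within 1 mm of the well's centre at the seated height.

**Checks that disagreed or were not made:**
- While the pack hung above the dock, the two views differed by about 2 mm on where it was. It rubbed the front chamfer with about 2 N, and moving it 1 mm rearward cleared that.
- I saw no bystander move in the last top picture. The arm hid the flat pack and the orange blocks, so I did not check those at the end; the last lift picture showed them in place.

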